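# Clear the mosaic chips off the work plate

### The job

Take the scraper block and wipe all five loose tile chips off the grey work plate into the blue catch tray: set it down behind the chips at the closed end and push to the open end, keeping it upright and steadily pressed on the plate all the way with about 10 N (the plate rocks on a spring, so feel how deep to go; never press hard). Then stand the scraper upright in the middle of its green mat again. Do not touch the chips with the fingers and leave the phone, the markers and the painted wooden block where they are.

Things in the scene. Friction and masses are not known exactly. Their poses are not given: they have to be found in the camera images.
- station: wooden chip board with catch tray, fixed to the table. Origin on the table under the middle of the grey plate; x points to the open end, z up. Plate x = -110 to 110 mm, between side walls (inner faces y = +-68 mm) and an end wall (inner face x = -110 mm), side wall tops z = 88 mm, end wall top z = 80 mm
- plate_mid (a point): middle of the plate's top face while nothing presses on it: 60 mm above the table, plate level, axes as the board's. The plate rocks about this middle on a spring (axis along y): under light pressure it gives way by many millimetres towards its ends but hardly at all in the middle, so the depth to press to changes along x and must be felt
- tray (a point): middle of the floor (4 mm above the table) of the blue open catch tray beyond the open end; the tray is 120 mm (x) by 160 mm (y), rim 35 mm above the table
- scraper: scraper block, 122 mm wide (its y), 28 mm thick (its x) and 82 mm high. Origin at the centre of its flat black underside, z up. Body up to z = 32 mm, above it an orange handle 80 mm wide (y), 22 mm thick (x), z = 32 to 82 mm: grip it across its thickness at about z = 66 mm. 0.19 to 0.33 kg. Starts on the mat
- mat: green parking mat fixed on the table, 90 mm (x) by 160 mm (y), 4 mm thick; origin at the centre of its underside. The scraper stands on it with its width along the mat's y
- chip0: blue mosaic tile chip, 26 x 26 x 6 mm, 11 g, lying loose on the plate; origin at the centre of one flat face (the underside at the start)
- chip1: terracotta mosaic tile chip, 26 x 26 x 6 mm, 11 g, lying loose on the plate; origin at the centre of one flat face (the underside at the start)
- chip2: yellow mosaic tile chip, 26 x 26 x 6 mm, 11 g, lying loose on the plate; origin at the centre of one flat face (the underside at the start)
- chip3: green mosaic tile chip, 26 x 26 x 6 mm, 11 g, lying loose on the plate; origin at the centre of one flat face (the underside at the start)
- chip4: red mosaic tile chip, 26 x 26 x 6 mm, 11 g, lying loose on the plate; origin at the centre of one flat face (the underside at the start)
- phone: black phone lying on the table, 150 x 74 x 9 mm, origin at the centre of its underside; a bystander
- markers: white open case of markers, 120 x 150 x 22 mm, origin at the centre of its underside; a bystander
- owl: small painted dark wooden block, 62 x 50 x 22 mm, origin at the centre of its underside; a bystander
There are look-alikes about, which are no part of the job. What is shaped like the scraper but turquoise is not meant. Several things look just like the mat: the one meant starts farthest from the robot's base.

How it is judged:
By the outcome, as a careful person would: the job done as asked, in the order asked, and still so for the second after the job is handed in, with the robot touching nothing.
It also fails if it takes over 64 s, if anything falls off the work surface, if the arm or the gripper's body presses on something with over 40 N, if the wrist force passes 120 N, or if a joint passes its speed limit or range.

### The arm

A 6-joint arm with a two-finger parallel gripper is mounted at the origin on the work surface. World frame = base frame: x ahead of the robot, y to its left, z up, the work surface at z = 0. Lengths are in m, angles in rad, forces in N, time in s.
With the tool pointing down it reaches from about 0.375 to 0.925 m from the base axis. Payload 5.7 kg.
Tool frame: the origin (TCP) lies midway between the tips of the shut fingers; the grasp point (between the pads) lies 19 mm behind it; z points along the fingers, y is the line along which they close (so a half turn about z gives the same grasp; the last joint's range is limited). The gripper opens to 88 mm and grips with 3 to 60 N. Pads are 20 mm wide; open, the fingers measure 115 mm over their backs; the gripper's body (75 mm by 178 mm) begins 61 mm behind the grasp point.
Start: joints at [-1.363, 0.359, 1.51, -0, 1.272, -0.115], TCP at [0.19, -0.569, 0.223] pointing down, gripper open.
Joint ranges: [-2.97, 2.97], [-1.01, 2.36], [0.21, 2.38], [-0.96, 4.11], [0.2, 2.71], [-2.98, 2.98]. Speed limits (rad/s): [2.39, 2.39, 3.14, 3.14, 3.14, 3.14].

### API

Orientations are given as a unit quaternion [x, y, z, w].
In Python, from bench import move_ptp, servo_line, goto_joints, move_gripper, sleep, inverse_kinematics, capture, PlanningError, close_job, spot_in, silhouettes, current_clock, current_joint_pos, current_qvel, current_joint_torque, current_position, current_orientation, current_force, current_torque, current_finger_gap, current_grip_force gives the robot as it stands. Calls block until the motion is done:
- move_ptp(position, orientation): joint-space move of the TCP to a pose.
- servo_line(position, orientation=None, rate=0.15, contact_N=None): straight line of the TCP; orientation=None keeps the orientation; rate is the mean speed in m/s. With contact_N (N) it stops when the force on the tool has changed by that much, and returns True; else False.
- goto_joints(angles): joint-space move.
- move_gripper(opening): finger opening in m; the grip force is fixed at half the most; returns when the fingers have stopped.
- sleep(seconds).
- inverse_kinematics(position, orientation): joint angles nearest the present ones, or None.
- capture(name): name is "side" or "top" or "wrist"; returns a dict with "image" (400x640x3 uint8, blue, green, red), "range_z" (400x640 float32, m along the optical axis (not along the pixel's ray), 0 where there is no reading), "intrinsics" (3x3 intrinsics, pixels), "R" (3x3) and "t" (3): a world point X has camera coordinates R X + t. Camera axes: x right, y down, z forward; pixel columns grow to the right and rows downward; lengths in m; the calibration is good to about 2 mm. A picture is of the moment at which its call begins.
A pose or a line that the arm cannot do raises PlanningError and nothing moves.
- close_job(): hands the job in; it is judged then, once.
Trained networks look in the newest picture that a camera, given by its name, has taken for a name from the list of things; names that differ only in an ending like _2 or _b are one class to them, and where a whole thing is asked for, a point or a joint stands for the part that bears it (a point fixed in the world has none). Each returns a list of dicts, best first, with "conf" (0 to 1); they miss things now and then, are a little off and sometimes report something else, mostly with a low value. They report only what shows in the picture. A call takes as long as a camera call. They do not tell look-alikes from the thing itself.
- spot_in(camera, query): "xy" ([column, row] in pixels, amid what is visible of it).
- silhouettes(camera, query): "region" (400x640 bool, what is visible of it) and "xy" ([column, row] in pixels, amid what is visible of it).
Readings, each from a call of its own:
- current_clock(): time.
- current_joint_pos(): joint angles.
- current_qvel(): joint speeds.
- current_joint_torque(): joint torques, N m.
- current_position(): TCP position.
- current_orientation(): TCP orientation.
- current_force(): force on the tool from outside, world axes, zero at the start.
- current_torque(): the same for the moment, N m.
- current_finger_gap(): finger opening in m.
- current_grip_force(): force on a finger pad.
Only numpy, scipy, OpenCV 4.12 (cv2) and the standard library are available. Lean on these libraries where they do the work, as an engineer would, in place of code of your own. Each camera call takes 0.05 s, during which the arm holds its last target. There are 200 camera calls.

## Working session

There is one attempt and no reset: what is moved stays moved. The work goes in short steps, each a Python script; the robot and the scene stay as the last script left them, time stands still between calls to the robot, and variables do not carry over. Pictures are saved under pics/ and viewed, at most 10 in all, crops included, and the job is handed in when it is done.

```bash
ls; mkdir -p pics
cat > h.py <<'E'
import numpy as np, cv2
from bench import *
def px2w(c,u,v,z=None):
    K,R,t=c["intrinsics"],np.array(c["R"]),np.array(c["t"])
    ray=np.linalg.inv(K)@np.array([u,v,1.])
    o=-R.T@t; d=R.T@ray
    if z is None: return o+d*c["range_z"][int(round(v)),int(round(u))]
    return o+d*(z-o[2])/d[2]
def cloud(c):
    K,R,t=c["intrinsics"],np.array(c["R"]),np.array(c["t"])
    v,u=np.mgrid[:400,:640]
    ray=np.stack([u,v,np.ones_like(u)],-1)@np.linalg.inv(K).T
    P=(ray*c["range_z"][...,None]-t)@R
    P[c["range_z"]<=0]=np.nan
    return P
E
python3 - <<'E'
from h import *
import pickle
cs={}
for n in("top","side"):
    c=capture(n);cs[n]=c;cv2.imwrite(f"pics/{n}0.png",c["image"])
    P=cloud(c); c["P"]=P
    for q in("scraper","mat","station","chip0","owl"):
        for s in silhouettes(n,q):
            if s["conf"]<.3: continue
            p=P[s["region"]]; print(n,q,round(s["conf"],2),np.round(s["xy"]),s["region"].sum(),np.round(np.nanmedian(p,0),3),"zmax",np.round(np.nanpercentile(p[:,2],97),3) if len(p) else None)
pickle.dump(cs,open("c0.pkl","wb"))
print(current_clock())
E
```

```text
pics
top scraper 0.8 [445. 209.] 478 [ 0.476 -0.371  0.082] zmax 0.09
top scraper 0.77 [463. 148.] 612 [ 0.628 -0.421  0.058] zmax 0.085
top mat 0.81 [437. 203.] 1332 [ 0.479 -0.374  0.004] zmax 0.009
top mat 0.79 [394. 274.] 1882 [ 0.298 -0.238  0.005] zmax 0.009
top station 0.85 [307. 160.] 7713 [ 0.615 -0.007  0.058] zmax 0.089
top chip0 0.59 [297. 172.] 96 [0.573 0.019 0.066] zmax 0.069
top chip0 0.49 [299. 155.] 56 [0.625 0.005 0.066] zmax 0.069
top owl 0.97 [410. 126.] 398 [ 0.715 -0.295  0.022] zmax 0.027
side scraper 0.75 [368. 121.] 518 [ 0.626 -0.419  0.039] zmax 0.082
side scraper 0.69 [401. 145.] 374 [ 0.469 -0.356  0.048] zmax 0.087
side mat 0.84 [398. 156.] 633 [ 0.469 -0.362  0.003] zmax 0.008
side mat 0.72 [425. 200.] 490 [ 0.325 -0.217  0.004] zmax 0.298
side mat 0.49 [305. 199.] 6572 [0.589 0.004 0.058] zmax 0.088
side station 0.71 [304. 195.] 6502 [0.587 0.004 0.058] zmax 0.088
side chip0 0.63 [319. 191.] 54 [ 0.582 -0.039  0.064] zmax 0.068
side chip0 0.62 [296. 192.] 46 [0.624 0.005 0.065] zmax 0.069
side chip0 0.62 [310. 202.] 61 [0.573 0.02  0.065] zmax 0.069
side chip0 0.62 [330. 191.] 73 [ 0.542 -0.049  0.065] zmax 0.068
side chip0 0.38 [323. 210.] 60 [0.53  0.015 0.065] zmax 0.068
side owl 0.49 [327. 139.] 236 [ 0.711 -0.289  0.019] zmax 0.025
0.6
```

View pics/top0.png

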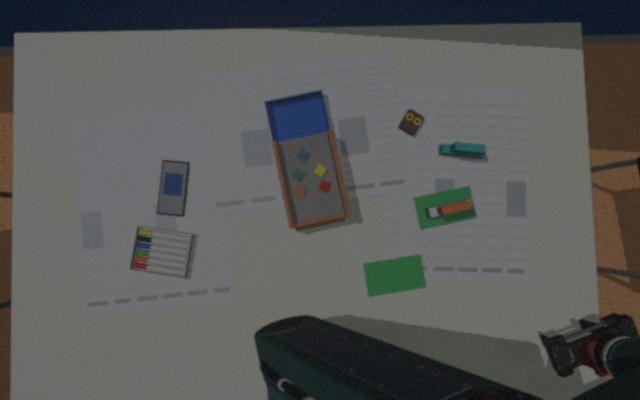

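View pics/side0.png

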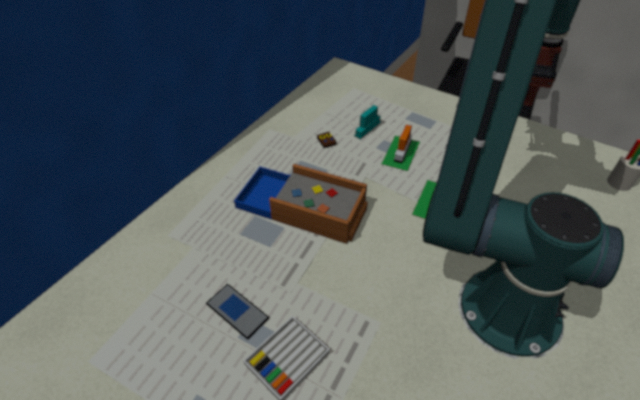

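The picture shows two scraper-like things. The orange one at top-view (445,209) stands on a green mat, and the turquoise one at (463,148) is the decoy. There are two mats, at (445,208) about 0.60 m from the base and at (394,274) about 0.38 m. I choose the orange scraper and the far mat. Next I'll take close wrist views and fit poses.

```bash
cat >> h.py <<'E'
from scipy.spatial.transform import Rotation as Rn
def down(yaw): # tool y axis at angle yaw in the world, z down
    y=np.array([np.cos(yaw),np.sin(yaw),0]);z=np.array([0,0,-1.])
    return Rn.from_matrix(np.stack([np.cross(y,z),y,z],1)).as_quat()
def rect(pts):
    (c,s,a)=cv2.minAreaRect((np.asarray(pts)*1000).astype(np.float32)); return np.round(c,1),np.round(s,1),round(a,2)
E
python3 - <<'E'
from h import *
import pickle
cs=pickle.load(open("c0.pkl","rb"))
for n in cs:
    P=cs[n]["P"];z=P[...,2]; x=P[...,0];y=P[...,1]
    m=(abs(x-.615)<.25)&(abs(y)<.2)&(z>.072)&(z<.1); print(n,"walls",rect(P[m][:,:2]))
    m=(abs(x-.475)<.06)&(abs(y+.37)<.1)&(z>.07)&(z<.1);print("handle",m.sum(),rect(P[m][:,:2]) , np.median(z[m]))
    h=cv2.cvtColor(cs[n]["image"],cv2.COLOR_BGR2HSV)
    m=(abs(x-.475)<.12)&(abs(y+.37)<.15)&(z<.012)&(abs(h[...,0]-60.)<15)&(h[...,1]>120);print("mat",m.sum(),rect(P[m][:,:2]))
p0,q0=current_position(),current_orientation(); print(p0,Rn.from_quat(q0).as_matrix()[:,1])
# look
c=capture("wrist"); R,t=np.array(c["R"]),np.array(c["t"]); o=-R.T@t
T=Rn.from_quat(q0).as_matrix(); print("cam in tool",T.T@(o-p0),"optical axis",T.T@R[2], "f",c["intrinsics"][0,0])
E
```

```text
top walls (array([562.1, -15.5]), array([230.7, 160.1]), 10.48)
handle 276 (array([ 476.6, -389.8]), array([22. , 80.7]), 10.72) 0.08554324677169958
mat 936 (array([ 479.3, -384.4]), array([ 83.9, 153.4]), 10.49)
side walls (array([562.5, -14.7]), array([232.4, 166.3]), 10.54)
handle 146 (array([ 477. , -389.3]), array([23.2, 83.9]), 10.56) 0.08375292396574933
mat 483 (array([ 477.9, -381.5]), array([ 84.1, 155.8]), 10.65)
[ 0.19031185 -0.5689984   0.22265124] [ 3.17217177e-01 -9.48352919e-01 -5.69259542e-05]
cam in tool [ 0.06995035 -0.00038882 -0.1618276 ] optical axis [-0.2514639 -0.0012287  0.9678659] f 320.22605222758426
```

```bash
python3 - <<'E'
from h import *
import pickle
yaw=np.radians(10.6); q=down(yaw); out={}
def analyse(k,c):
    P=cloud(c);x,y,z=P[...,0],P[...,1],P[...,2]; h=cv2.cvtColor(c["image"],cv2.COLOR_BGR2HSV); H=h[...,0].astype(float)
    if k[0]=="s":
        m=(abs(x-.475)<.06)&(abs(y+.39)<.08)&(z>.074)&(z<.1);print(k,"handle",m.sum(),rect(P[m][:,:2]),np.median(z[m]))
        m=(abs(x-.475)<.1)&(abs(y+.385)<.13)&(z>.026)&(z<.036);print("body",m.sum(),rect(P[m][:,:2]),np.median(z[m]))
        m=(abs(x-.475)<.12)&(abs(y+.385)<.15)&(z<.012)&(abs(H-60)<15)&(h[...,1]>100);print("mat",m.sum(),rect(P[m][:,:2]),np.median(z[m]))
    else:
        m=(abs(x-.6)<.3)&(abs(y)<.2)&(z>.084)&(z<.1);print(k,"sidewalls",m.sum(),rect(P[m][:,:2]),np.median(z[m]))
        m=(abs(x-.6)<.3)&(abs(y)<.2)&(z>.05)&(z<.075);print("plate",m.sum(),rect(P[m][:,:2]),np.median(z[m]))
        m=(abs(x-.6)<.3)&(abs(y)<.2)&(z>.055)&(z<.1);print("walls+plate",m.sum(),rect(P[m][:,:2]))
        m=(x>.55)&(abs(y)<.2)&(z>.02)&(z<.05)&(abs(H-112)<15)&(h[...,1]>100);print("trayrim",m.sum(),rect(P[m][:,:2]))
for k,p in dict(s1=(.47,-.42,.30),s2=(.47,-.47,.24),p1=(.55,-.05,.34),p2=(.60,-.06,.28)).items():
    move_ptp(p,q); sleep(.2); c=capture("wrist"); out[k]=c; cv2.imwrite(f"pics/{k}.png",c["image"]); analyse(k,c)
    if k=="p1":
        for i in range(1):
            for s in silhouettes("wrist","chip0"): 
                print("chip",round(s["conf"],2),np.round(s["xy"]),np.round(np.nanmedian(cloud(c)[s["region"]],0),4))
pickle.dump(out,open("c1.pkl","wb")); print(current_clock(),current_joint_pos())
E
python3 -c "
import cv2,numpy as np
a=cv2.imread('pics/s1.png');b=cv2.imread('pics/p1.png');cv2.imwrite('pics/both.png',cv2.resize(np.hstack([a,b]),(800,250)))"
```

```text
s1 handle 1237 (array([ 479.7, -389.1]), array([21.1, 78.1]), 10.66) 0.08573077689873898
body 332 (array([ 479.3, -388.7]), array([ 24.6, 116.6]), 10.59) 0.035262880093849355
mat 5147 (array([ 481.2, -382.7]), array([ 88.5, 157.6]), 10.33) 0.003910162301363748
s2 handle 1999 (array([ 479.1, -389.2]), array([22.1, 79.5]), 10.54) 0.08569452089136692
body 491 (array([ 478.9, -388.7]), array([ 25.6, 117.4]), 10.8) 0.03520153388003601
mat 7206 (array([ 481.2, -382.4]), array([ 88.6, 158.4]), 9.87) 0.003939493774920053
p1 sidewalls 3541 (array([565.4, -14. ]), array([231. , 160.2]), 10.31) 0.08769469663985105
plate 17130 (array([569.1, -13.7]), array([221.9, 136.9]), 10.4) 0.06010973239662117
walls+plate 21666 (array([565.2, -14. ]), array([231.4, 160.2]), 10.3)
trayrim 1362 (array([742.6,  18.4]), array([109.1, 158.4]), 10.4)
chip 0.83 [383. 135.] [0.6282 0.0044 0.0659]
chip 0.77 [345. 118.] [0.5758 0.0204 0.0659]
chip 0.76 [316. 162.] [ 0.5449 -0.0488  0.0658]
chip 0.72 [312. 113.] [0.5324 0.0155 0.0659]
chip 0.59 [348. 166.] [ 0.5863 -0.0386  0.0658]
chip 0.21 [265. 340.] [ 0.5104 -0.3972  0.0034]
p2 sidewalls 4929 (array([565.2, -14.2]), array([230.2, 160.6]), 10.42) 0.08770103989822055
plate 23659 (array([568.7, -13.8]), array([222.6, 137.4]), 10.47) 0.060085953772590975
walls+plate 30342 (array([564.9, -14.3]), array([231. , 160.5]), 10.35)
trayrim 1862 (array([741.6,  18.7]), array([111.7, 158.8]), 9.98)
5.3667 [-2.14090871e-01  3.16153458e-01  1.42546839e+00 -5.59621881e-06
  1.39754632e+00 -3.99202490e-01]
```

View pics/both.png

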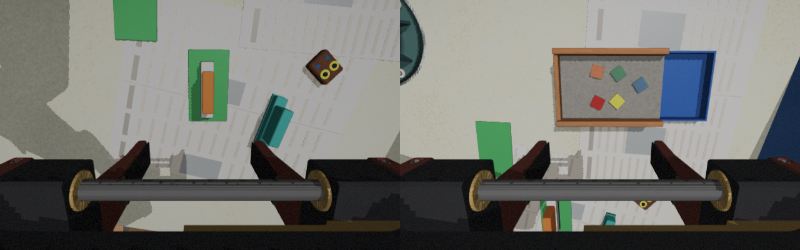

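The picture confirms the orange scraper on its green mat (left half, 208,88) with the turquoise decoy at (273,120). The plate, all five chips and the tray are clear in the right half. Now the grasp, the carry and a careful set-down.

```bash
cat >> h.py <<'E'
YAW=np.radians(10.4); SO=np.array([.5689,-.0138])
def st(x,y=0): return SO+np.array([x*np.cos(YAW)-y*np.sin(YAW),x*np.sin(YAW)+y*np.cos(YAW)])
E
python3 - <<'E'
from h import *
q=down(np.radians(10.6)); s=(.4792,-.3891)
move_ptp((*s,.16),q); print("hit",servo_line((*s,.051),q,rate=.12,contact_N=8), current_position())
move_gripper(.0); print("gap",current_finger_gap(),current_grip_force())
f0=current_force()
servo_line((*s,.20),q,rate=.15); sleep(.3)
print("gap",current_finger_gap(),"lift dF",current_force()-f0,current_force())
q=down(YAW); move_ptp((*st(-.083),.20),q); sleep(.2)
servo_line((*st(-.083),.125),rate=.12); sleep(.2)
print("air F",current_force(),current_position(),current_clock())
c=capture("top");cv2.imwrite("pics/t2.png",cv2.resize(c["image"][60:260,200:520],(800,500)))
E
```

```text
hit False [ 0.47976535 -0.38953194  0.05171062]
gap 0.02165932384946214 29.99972105026245
gap 0.021908934874824107 lift dF [-0.42882967  0.05726294 -0.78823284] [-0.51925118  0.06215894 -3.03957086]
air F [ 0.3730971  -0.5297877  -3.07138367] [ 0.48796883 -0.02891384  0.12580252] 12.8
```

View pics/t2.png

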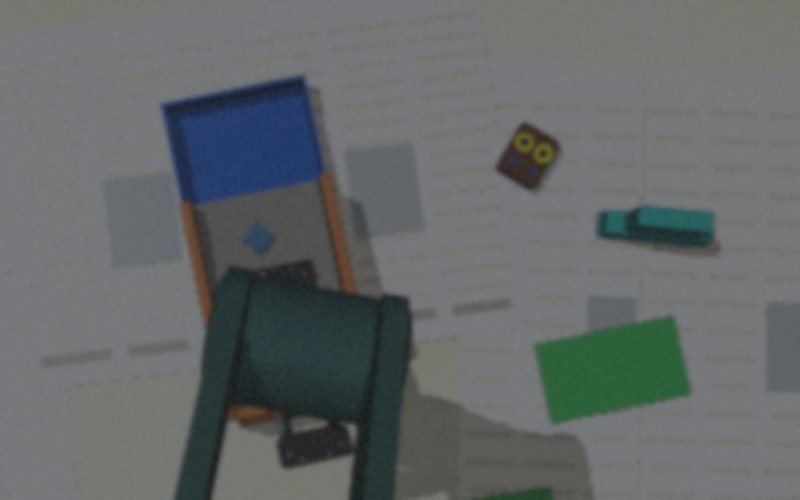

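The picture shows the scraper held over the closed end (crop 300,290), with the blue chip ahead of it, the mat clear at (612,370) and the owl and decoy undisturbed. Now I'll feel for the plate.

Run:
```python
from h import *
import json
f0=np.mean([current_force()[2] for _ in range(3)]); x=-.083
z=current_position()[2]
print("hit",servo_line((*st(x),.098),rate=.04,contact_N=2.5),current_position(),current_force()[2]-f0)
z=current_position()[2]
for i in range(25):
    f=current_force()-[0,0,f0]; p=current_position(); print(np.round(p[2],4),np.round(f,2),round(z,4))
    if f[2]>9: break
    z-=.001 if f[2]<7 else .0005; servo_line((*st(x),z),rate=.02)
sleep(.2);print(current_force()-[0,0,f0],np.round(current_torque(),2),current_clock()); json.dump([f0,z],open("f0.json","w"))
c=capture("top");P=cloud(c);h=cv2.cvtColor(c["image"],cv2.COLOR_BGR2HSV);x,y,zz=P[...,0],P[...,1],P[...,2]
m=(abs(x-.475)<.12)&(abs(y+.38)<.15)&(zz<.012)&(abs(h[...,0]-60.)<15)&(h[...,1]>100);print("mat",rect(P[m][:,:2]))
```

```text
hit True [ 0.48666068 -0.02876872  0.10438039] 3.9414341572899447
0.1044 [ 0.93 -0.05  3.94] 0.1044
0.1033 [-2.48 -0.54  4.81] 0.1034
0.1024 [-3.64 -1.37  6.95] 0.1024
0.1014 [-4.06 -1.5   9.62] 0.1014
[-4.37448407 -1.1119335   8.06303206] [-0.32  0.84 -0.06] 14.3167
mat (array([ 479.5, -384.3]), array([ 86.4, 155.8]), 10.42)
```

```bash
cat > push.py <<'E'
import sys,json
from h import *
f0,z,x=(json.load(open("f0.json"))+[-.083])[:3]; xe=float(sys.argv[1])
def edge(x): return np.sign(x)*max(abs(x)-.014,0)
def F():
    r=[]
    for _ in range(3): r.append(current_force()); sleep(.01)
    return np.mean(r,0)-[0,0,f0]
i=0;log=[]
while x<xe-1e-6:
    f=F(); e=f[2]-10; c=edge(x)**2*.15+1e-4; log.append((x,z,f[2]))
    if i%5==0 or abs(e)>4: print(f"{x*1e3:.1f} z{z*1e3:.2f} p{current_position()[2]*1e3:.2f}",np.round(f,1),round(current_clock(),1))
    dx=min(.002,xe-x) if abs(e)<5 else 0
    dz=np.clip(.5*e*c,-.0008,.001)+1.5*(edge(x)**2-edge(x+dx)**2)
    x+=dx; z+=dz; i+=1
    servo_line((*st(x),z),rate=.015 if dx else .01)
    if abs(e)>20 or i>150: print("STOP",f); break
json.dump([f0,z,x],open("f0.json","w")); l=np.array(log); print("F min/max",l[:,2].min(),l[:,2].max(),"end",x,z,F(),current_clock(),current_finger_gap())
E
python3 push.py -0.03
```

```text
-83.0 z101.38 p101.44 [-4.8 -0.7  8.9] 14.4
-73.0 z102.66 p102.58 [-5.6 -0.7  9.4] 15.9
-63.0 z104.00 p103.94 [-5.5 -0.8  9.3] 17.5
-53.0 z105.09 p105.06 [-5.9 -0.7  9.5] 19.0
-43.0 z105.85 p105.87 [-6.8 -0.9 10.4] 20.6
-33.0 z106.45 p106.47 [-5.9 -0.9  9.1] 22.1
F min/max 8.868434254477451 10.445892437777783 end -0.03 0.10654421318514626 [-6.39487906 -1.26951595 10.0187567 ] 22.6917 0.021998306245180316
```

```bash
sed -i 's/rate=.015 if/rate=(.015 if abs(x)<.035 else .025) if/' push.py; python3 push.py 0.03
```

```text
-30.0 z106.54 p106.58 [-5.9 -1.  10.1] 22.7
-20.0 z106.73 p106.82 [-5.5 -1.2  9.5] 24.3
-10.0 z106.71 p106.83 [-4.6 -1.2  8.8] 25.8
0.0 z106.63 p106.76 [-6.  -0.9 10.2] 27.3
10.0 z106.66 p106.71 [-4.7 -1.1  8.5] 28.9
20.0 z106.46 p106.56 [-5.1 -0.6  9.7] 30.4
F min/max 8.496214454397437 10.995427307020098 end 0.03 0.10601724253046277 [-5.08736394 -0.9103643   9.51665597] 31.9667 0.021795287648055984
```

```bash
python3 push.py 0.106
python3 - <<'E'
from h import *
c=capture("top");cv2.imwrite("pics/t3.png",cv2.resize(c["image"][70:240,240:380],(560,680))[:600])
E
```

```text
30.0 z106.02 p106.15 [-4.8 -1.1  9.7] 32.0
40.0 z105.21 p105.40 [-4.7 -1.  10.1] 33.4
50.0 z104.15 p104.41 [-4.5 -0.6 10.1] 34.8
60.0 z102.99 p103.32 [-5.  -0.5 10.1] 36.2
70.0 z101.53 p101.93 [-4.5 -0.7 10.2] 37.6
80.0 z99.77 p100.22 [-4.5 -0.3  9.9] 38.9
90.0 z97.93 p98.45 [-4.4 -0.7 10.2] 40.3
100.0 z96.06 p96.65 [-4.3 -0.6 10.1] 41.7
F min/max 9.178678735538492 10.923277622180194 end 0.106 0.09463052982946804 [-3.58343958 -0.8475012  10.03123758] 42.5083 0.022079396805773626
```

View pics/t3.png

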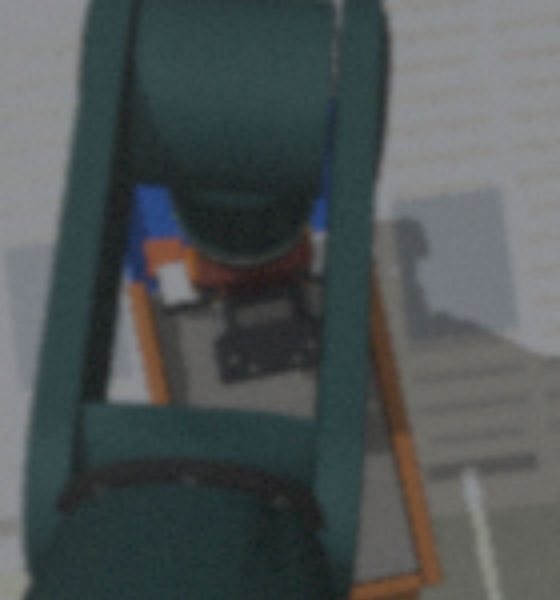

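The top view shows the scraper at the open end, with a patch at (165,250) that might be the terracotta chip. I'll check with the side camera and detector before lifting.

Run:
```python
from h import *
for n in("side","wrist"):
    c=capture(n);P=cloud(c)
    for s in silhouettes(n,"chip1"):
        if s["conf"]>.2:
            p=np.nanmedian(P[s["region"]],0); d=p[:2]-SO
            l=[d[0]*np.cos(YAW)+d[1]*np.sin(YAW),-d[0]*np.sin(YAW)+d[1]*np.cos(YAW)]
            print(n,round(s["conf"],2),np.round(s["xy"]),"local",np.round(l,3),"z",round(p[2],3),c["image"][int(s["xy"][1]),int(s["xy"][0])])
    if n=="side": a=cv2.resize(c["image"][140:260,210:390],(800,533)); cv2.imwrite("pics/s4.png",a)
```

```text
wrist 0.87 [363. 137.] local [0.139 0.054] z 0.01 [104 139 205]
wrist 0.76 [371. 241.] local [ 0.147 -0.03 ] z 0.01 [106 210 216]
```

View pics/s4.png

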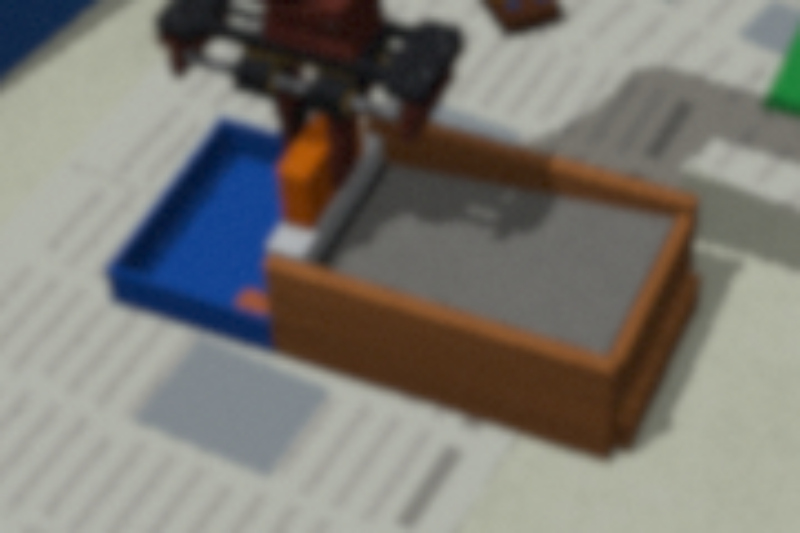

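The plate is clear: the terracotta chip is in the tray at (252,300), and the wrist camera also sees the yellow one there. I'll lift and count.

Run:
```python
from h import *
x=.106
servo_line((*st(x),.112),rate=.04); servo_line((*st(x),.20),rate=.15)
c=capture("wrist");P=cloud(c);cv2.imwrite("pics/w5.png",c["image"])
for s in silhouettes("wrist","chip1"):
    p=np.nanmedian(P[s["region"]],0); d=p[:2]-SO
    print(round(s["conf"],2),np.round(s["xy"]),"local",np.round([d[0]*np.cos(YAW)+d[1]*np.sin(YAW),-d[0]*np.sin(YAW)+d[1]*np.cos(YAW)],3),"z",round(p[2],3))
print(current_clock(),current_position())
```

```text
0.6 [354. 126.] local [0.141 0.055] z 0.01
0.51 [354. 210.] local [ 0.144 -0.035] z 0.01
44.175 [0.67196167 0.00540396 0.19825547]
```

View pics/w5.png

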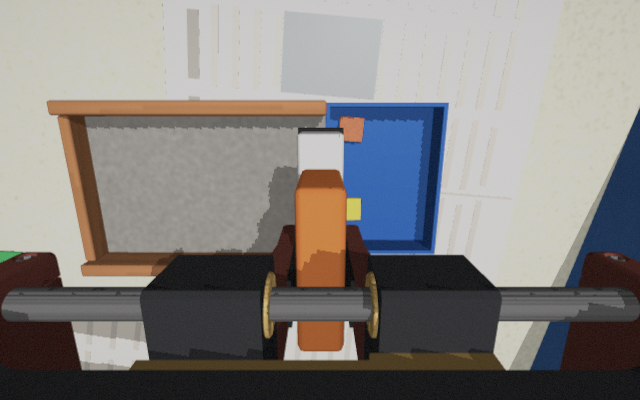

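The visible plate is clear, with terracotta (352,130) and yellow (354,209) in the tray. The other chips are hidden behind the scraper, so I'll move to the mat and count from there.

Run:
```python
from h import *
m=(.4807,-.3831); q=down(np.radians(10.4))
move_ptp((*m,.17),q)
c=capture("top");P=cloud(c);cv2.imwrite("pics/t6.png",cv2.resize(c["image"][70:270,220:500],(800,571)))
for s in silhouettes("top","chip1"):
    p=np.nanmedian(P[s["region"]],0); d=p[:2]-SO
    print(round(s["conf"],2),np.round(s["xy"]),"local",np.round([d[0]*np.cos(YAW)+d[1]*np.sin(YAW),-d[0]*np.sin(YAW)+d[1]*np.cos(YAW)],3),"z",round(p[2],3))
print(current_clock(),current_position())
```

```text
0.45 [281. 132.] local [0.136 0.053] z 0.009
0.38 [313. 127.] local [ 0.137 -0.036] z 0.01
45.875 [ 0.4816281  -0.38219939  0.1700966 ]
```

View pics/t6.png

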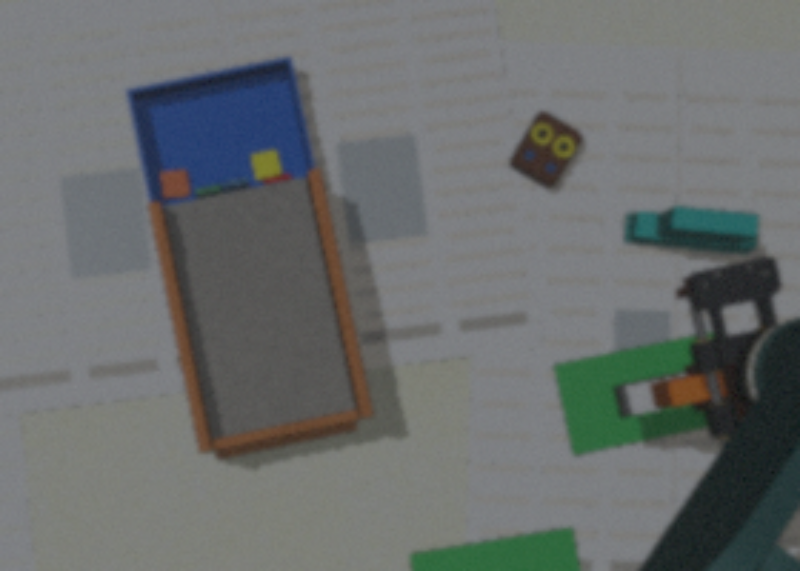

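The plate is empty. Terracotta and yellow lie in the tray at crop (175,183) and (265,163), and green, blue and red show as slivers at its near edge, (208,189), (235,186) and (275,180). I'll place the scraper, then check how high those slivers sit.

Run:
```python
from h import *
m=np.array((.4807,-.3831)); q=down(np.radians(10.4))
p=current_position(); 
servo_line((*m,.056),q,rate=.12); print(servo_line((*m,.046),q,rate=.02,contact_N=3),current_position())
move_gripper(.06); p=current_position(); servo_line((p[0],p[1],.16),rate=.15)
move_ptp((.46,-.30,.24),q); sleep(.1)
def an(n):
    c=capture(n);P=cloud(c);x,y,z=P[...,0],P[...,1],P[...,2]
    k=(abs(x-.48)<.06)&(abs(y+.385)<.08)&(z>.074)&(z<.1);print(n,"handle",rect(P[k][:,:2]),np.median(z[k]))
    h=cv2.cvtColor(c["image"],cv2.COLOR_BGR2HSV)
    k=(abs(x-.475)<.12)&(abs(y+.385)<.15)&(z<.012)&(abs(h[...,0]-60.)<15)&(h[...,1]>100);print("mat",rect(P[k][:,:2]))
    return c,P,h
an("wrist")
c,P,h=an("top"); dx,dy=P[...,0]-SO[0],P[...,1]-SO[1]
lx=dx*np.cos(YAW)+dy*np.sin(YAW); ly=-dx*np.sin(YAW)+dy*np.cos(YAW); H=h[...,0]
k=(lx>.10)&(lx<.165)&(abs(ly)<.07)&((H<100)|(H>125))&(h[...,1]>90)
for v,u in np.argwhere(k)[::2]: print((u,v),H[v,u],np.round([lx[v,u],ly[v,u],P[v,u,2]],3),end="; ")
print(current_clock())
```

```text
True [ 0.48122168 -0.3836174   0.05066276]
wrist handle (array([ 482.1, -377.5]), array([21.2, 69.1]), 10.29) 0.08550496036107487
mat (array([ 480.8, -380.9]), array([ 88.7, 156.4]), 10.36)
top handle (array([ 480.8, -358.6]), array([13.3, 27.8]), 55.57) 0.08503156833832247
mat (array([ 478.7, -383.5]), array([ 85.9, 155.2]), 9.97)
(np.int64(313), np.int64(123)) 33 [ 0.147 -0.041  0.012]; (np.int64(315), np.int64(123)) 32 [ 0.147 -0.046  0.007]; (np.int64(310), np.int64(124)) 31 [ 0.146 -0.032  0.012]; (np.int64(312), np.int64(124)) 31 [ 0.146 -0.038  0.006]; (np.int64(314), np.int64(124)) 30 [ 0.145 -0.043  0.009]; (np.int64(316), np.int64(124)) 31 [ 0.143 -0.048  0.01 ]; (np.int64(309), np.int64(125)) 31 [ 0.145 -0.029  0.008]; (np.int64(311), np.int64(125)) 30 [ 0.143 -0.034  0.011]; (np.int64(313), np.int64(125)) 30 [ 0.143 -0.04   0.009]; (np.int64(315), np.int64(125)) 31 [ 0.141 -0.045  0.011]; (np.int64(309), np.int64(126)) 31 [ 0.143 -0.029  0.006]; (np.int64(311), np.int64(126)) 31 [ 0.141 -0.034  0.008]; (np.int64(313), np.int64(126)) 31 [ 0.14  -0.039  0.007]; (np.int64(31
[... 3545 characters left out ...]
), np.int64(136)) 6 [0.128 0.042 0.01 ]; (np.int64(290), np.int64(136)) 84 [0.121 0.029 0.031]; (np.int64(292), np.int64(136)) 82 [0.121 0.023 0.028]; (np.int64(277), np.int64(137)) 3 [0.129 0.064 0.012]; (np.int64(279), np.int64(137)) 8 [0.128 0.059 0.013]; (np.int64(281), np.int64(137)) 10 [0.128 0.053 0.01 ]; (np.int64(283), np.int64(137)) 9 [0.127 0.048 0.008]; (np.int64(285), np.int64(137)) 6 [0.125 0.043 0.009]; (np.int64(278), np.int64(138)) 5 [0.127 0.062 0.009]; (np.int64(280), np.int64(138)) 5 [0.126 0.057 0.005]; (np.int64(282), np.int64(138)) 7 [0.124 0.051 0.014]; (np.int64(275), np.int64(141)) 9 [0.105 0.069 0.088]; (np.int64(277), np.int64(145)) 12 [0.103 0.068 0.038]; 49.7333
```

Green, blue and red stand on edge inside the tray against its near end, with tops at about 33 mm. One last look at the scraper from the earlier viewpoint.

Run:
```python
from h import *
move_ptp((.47,-.45,.28),down(YAW)); sleep(.15)
c=capture("wrist");P=cloud(c);x,y,z=P[...,0],P[...,1],P[...,2]
for n,a,b in(("handle",.074,.1),("body",.026,.038)):
    k=(abs(x-.48)<.08)&(abs(y+.385)<.1)&(z>a)&(z<b);print(n,rect(P[k][:,:2]),np.median(z[k]))
h=cv2.cvtColor(c["image"],cv2.COLOR_BGR2HSV)
k=(abs(x-.475)<.12)&(abs(y+.385)<.15)&(z<.012)&(abs(h[...,0]-60.)<15)&(h[...,1]>100);print("mat",rect(P[k][:,:2]))
cv2.imwrite("pics/w7.png",c["image"]); print(current_clock())
```

```text
handle (array([ 482.9, -383.1]), array([22.1, 78.5]), 10.24) 0.0857049678891677
body (array([ 482.9, -383.3]), array([ 25.1, 116.9]), 10.81) 0.035785434709549174
mat (array([ 481.1, -382.1]), array([ 88.5, 157.9]), 10.39)
50.6
```

View pics/w7.png

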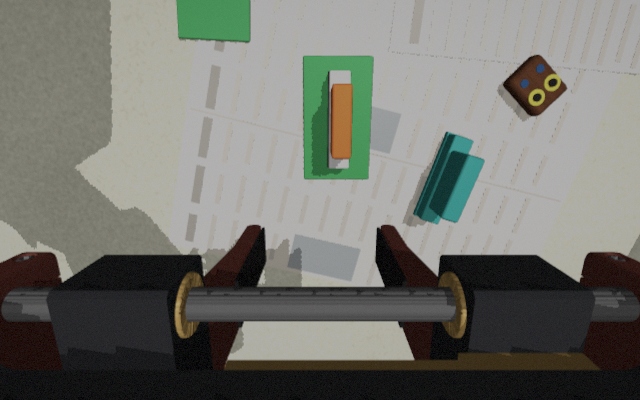

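The picture shows the scraper upright and centred on the mat at (340,118), about 2 mm off the middle. The owl (535,85) and the decoy (450,178) have not moved, and the arm is clear.

```bash
python3 -c "
from bench import *
print(close_job(),current_clock())"
```

```text
the job is handed in; nothing more can be done
the job is handed in; nothing more can be done
```

The job is handed in, at about 51 s: all five chips went into the blue tray at 8.5–11 N (three standing on edge against its near wall), and the scraper is upright on its mat about 2 mm off centre.

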